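Latch the smaller tool case

TASK

Latch the smaller of the two tool cases: swing the wire loop of its open latch over onto the catch, then push the lever over and down until it snaps fully shut with the loop holding the catch. Leave the larger case's latch open, as it is still in use.

Things in the scene. Friction and masses are not known exactly. Their poses are not given: they have to be found in the camera images.
- small_seat (a point): Catch of the open latch, on top of the SMALLER upright grey case (mm: 220 wide, 140 thick, top at 150; latch 75 to +y of its handle, which is 32 high): centre of the seated loop bar, 20 above the top. Axes: x lever to catch, y along hinges and width, z up. Block 26x20; tooth on its -x side, 16 wide, 7.5 above this point; bar lies on its +x side, 0 to 7 beyond. Sprung: shut latch draws it 3 mm to -x.
- small_bar (a point): Middle of the cross bar of that latch's loop: a U of 5 mm steel wire, 35 mm wide along y, bar 48 mm from its hinge, a pin on the lever 14 mm out from the lever's pivot. Starts nearly upright on the lever's +x side, held by light friction; pinch it across its width or push it. Swung over 25 degrees forward (+x) off upright it falls by itself onto the catch.
- small_lever (a joint): That latch's lever, rad: steel tongue 50 mm long from its pivot, 16 wide, 5 thick; pivot 37 mm to -x of small_seat's start, same height. 0: up, leaning 10 degrees to -x; grows as it swings to -x and down; toggle point 1.40; 1.66 fully down on its stop, tip 7 mm above the case top. Stays where left; with the loop hooked under 10 N near the tip shuts it. The latch beyond the handle is shut already.
- tall_lever (a joint): Lever of the same open latch on the LARGER grey case (300 mm wide, 140 thick, top at 180 mm), 110 mm to the +y side of its handle, rad: 0 up, 1.66 down. That case is still in use, so it stays open. The two cases stand side by side, 0.33 to 0.43 m apart in y, either one on the left.

How it is judged:
By the outcome, as a careful person would: the job done as asked, in the order asked, and still so for the second after the job is handed in, with the robot touching nothing.
It also fails if it takes over 45 s, if anything falls off the work surface, if the arm or the gripper's body presses on something with over 40 N, if the wrist force passes 120 N, or if a joint passes its speed limit or range.

ROBOT

A 6-joint arm with a two-finger parallel gripper is mounted at the origin on the work surface. World frame = base frame: x ahead of the robot, y to its left, z up, the work surface at z = 0. Lengths are in m, angles in rad, forces in N, time in s.
With the tool pointing down it reaches from about 0.2 to 0.875 m from the base axis. Payload 3.4 kg.
Tool frame: the origin (TCP) lies midway between the tips of the shut fingers; the grasp point (between the pads) lies behind it (robot.pinch_z is the z of the grasp point in the tool frame, in m); z points along the fingers, y is the direction in which the jaws open and shut (so a half turn about z gives the same grasp; the last joint's range is limited). The gripper opens to 94 mm and grips with 3 to 60 N. Pads are 16 mm wide; open, the fingers measure 119 mm over their backs; the gripper's body (75 mm by 177 mm) begins 78 mm behind the grasp point.
Start: joints at [0.995, 0.276, 1.505, -0, 1.361, -0.121], TCP at [0.253, 0.517, 0.205] pointing down, gripper open.
Joint ranges: [-2.89, 2.89], [-0.75, 2.08], [0.22, 2.7], [-1.18, 4.32], [0.11, 2.71], [-2.7, 2.7]. Speed limits (rad/s): [2.57, 2.57, 3.14, 3.14, 3.14, 3.14].

INTERFACE

Orientations are given as a unit quaternion [x, y, z, w].
In Python, from bench import robot, eyes gives the robot as it stands.
- The arm moves only by the tool step_arm, never from a script. Its argument "commands" is one flat list of numbers, 7 for each row, row after row: the turn, a rotation vector about the tool's x, y, z in rad, then the shift along the tool's x, y, z in cm, then the opening, from -1 (shut) to 1 (fully open). In form: [ax, ay, az, x, y, z, fingers, ax, ay, az, x, y, z, fingers, ...]. A call has 1 to 20 rows; each row is the pose to reach, as a shift and turn from the pose commanded when the call began, along the tool's axes at that moment; what a row does not reach only later rows make up. A row lasts 1/12 s, in which the tool goes at most 41.7 mm and 7.16 degrees, less where a joint would pass 70% of its speed; a pose out of reach is approached as far as the arm can. A call with a gripper value outside its range is refused whole. The fingers move at their own pace and stop on an object; "squeeze" is the grip in N (left out, the last holds). Time passes only in rows, so rows that repeat a pose let the fingers close. It gives the time, the measured TCP pose, the force and the opening at its end, in the units of the state.
- robot.get_obs(): the state, without advancing time (a new reading comes with each control period).
- eyes.capture(name): name is "scene" or "top" or "wrist"; returns the picture (384x512x3 uint8, blue, green, red); there is no depth.
- eyes.get_calibration(name): a dict with "K" (3x3 intrinsics, pixels), "R" (3x3) and "t" (3): a world point X has camera coordinates R X + t. Camera axes: x right, y down, z forward; pixel columns grow to the right and rows downward; lengths in m; the calibration is good to about 2 mm. A picture is of the moment at which its call begins: read the wrist's pose just before it. get_calibration takes no time and is no camera call; for the wrist camera it gives the pose at the moment of the call.
- robot.job_done(): hands the job in, once; it reports no verdict.
The state is a dict: "time": time; "qpos": joint angles; "qvel": joint speeds; "tau": joint torques, N m; "tcp_pos": TCP position; "tool_rot": TCP orientation; "wrist_force": force on the tool from outside, world axes, zero at the start; "ft_torque": the same for the moment, N m; "width": finger opening in m.
Only numpy, scipy, OpenCV 4.12 (cv2) and the standard library are available. Lean on these libraries where they do the work, as an engineer would, in place of code of your own. Each camera call takes 0.05 s, during which the arm holds its last target.

## Working session

There is one attempt and no reset: what is moved stays moved. The work goes in short steps, Python scripts to look and compute and a tool call to move; the robot and the scene stay as the last step left them, time stands still between calls to the robot, and variables do not carry over. Pictures are saved under pics/ and viewed, and the job is handed in when it is done.

Besides the shell and the picture viewer there is one more tool, called as name(argument=value, ...) on one line, values as JSON. step_arm: Moves the arm, as the interface text tells. Its arguments: {"type":"object","properties":{"commands":{"type":"array","items":{"type":"number"}},"squeeze":{"type":"number"}},"required":["commands"]}

```bash
mkdir -p pics; ls; python3 - <<'E'
from bench import robot, eyes
import cv2
o=robot.get_obs();print(o, robot.pinch_z)
for n in ["scene","top","wrist"]:
    c=eyes.get_calibration(n);print(n,c)
    cv2.imwrite(f"pics/{n}0.png",eyes.capture(n))
E
```

```text
pics
{'time': 0.0, 'qpos': array([ 9.95004227e-01,  2.76588728e-01,  1.50608522e+00, -2.84848455e-05,
        1.36072028e+00, -1.21007339e-01]), 'qvel': array([-8.90314068e-04, -1.42597835e-05, -6.62484656e-04, -7.12068706e-04,
       -3.40671869e-05,  1.79137062e-03]), 'tau': array([-7.08400094e-04, -4.04595459e+01, -2.37228012e+01,  6.98850816e-02,
        3.46891594e-02, -1.11988256e-04]), 'tcp_pos': array([0.25229107, 0.51607244, 0.20462743]), 'tool_rot': array([ 2.25434802e-01,  9.74257840e-01, -8.51421645e-04, -2.94433185e-04]), 'wrist_force': array([0.61944892, 0.56826546, 0.57247473]), 'ft_torque': array([-0.01484584, -0.00960524, -0.02094964]), 'width': 0.09383784970219859} -0.0188
scene {'K': array([[442.52251608,   0.        , 256.85971264],
       [  0.        , 442.52251608, 190.87438491],
       [  0.        ,   0.        ,   1.        ]]), 'R': array([[ 0.16256244,  0.98669546,  0.00234822],
       [ 0.82051133, -0.13386028, -0.55573608],
       [-0.54802793,  0.09226856, -0.83135546]]), 't': array([-0.18250523, -0.30146593,  1.22892173])}
top {'K': array([[436.41086638,   0.        , 252.17428294],
       [  0.        , 436.41086638, 190.10529592],
       [  0.        ,   0.        ,   1.        ]]), 'R': array([[-0.02091488, -0.99977043,  0.00465392],
       [-0.98858153,  0.01998556, -0.14935572],
       [ 0.14922842, -0.00772454, -0.98877258]]), 't': array([0.11047349, 0.55244708, 1.08451135])}
wrist {'K': array([[275.53775487,   0.        , 256.95291492],
       [  0.        , 275.53775487, 190.359415  ],
       [  0.        ,   0.        ,   1.        ]]), 'R': array([[ 0.43839026,  0.89878286, -0.0018334 ],
       [ 0.86083878, -0.41929445,  0.28835526],
       [ 0.25840002, -0.1279904 , -0.95752174]]), 't': array([-0.57384864, -0.03112811,  0.39402436])}
```

View pics/scene0.png

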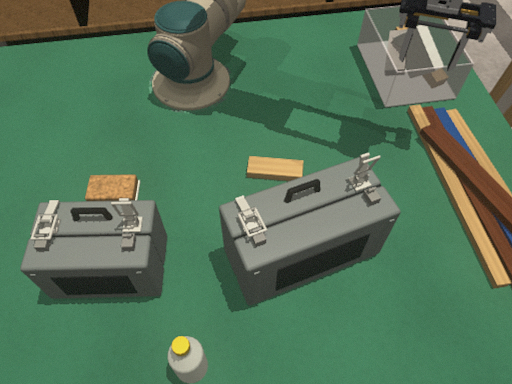

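View pics/top0.png

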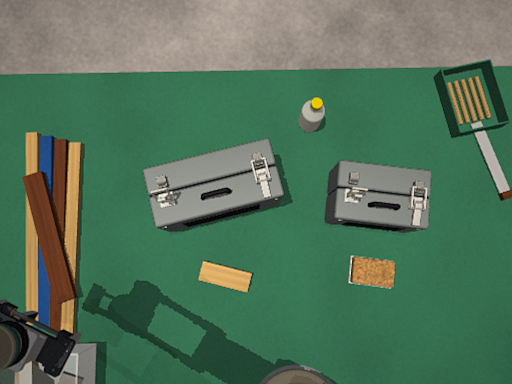

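View pics/wrist0.png

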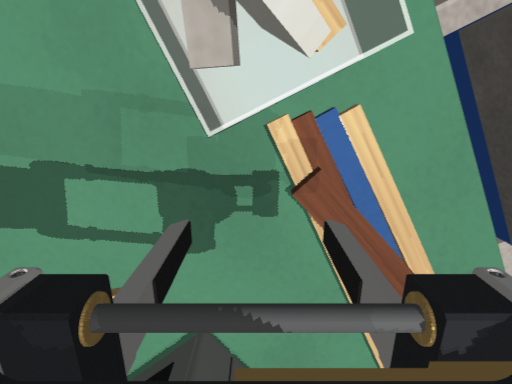

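```bash
python3 - <<'E'
import cv2
a=cv2.imread("pics/top0.png")[150:240,315:445];cv2.imwrite("pics/top0c.png",cv2.resize(a,None,fx=6,fy=6,interpolation=cv2.INTER_CUBIC))
a=cv2.imread("pics/scene0.png")[185:305,15:175];cv2.imwrite("pics/scene0c.png",cv2.resize(a,None,fx=5,fy=5,interpolation=cv2.INTER_CUBIC))
E
```

```text
(no output)
```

View pics/top0c.png

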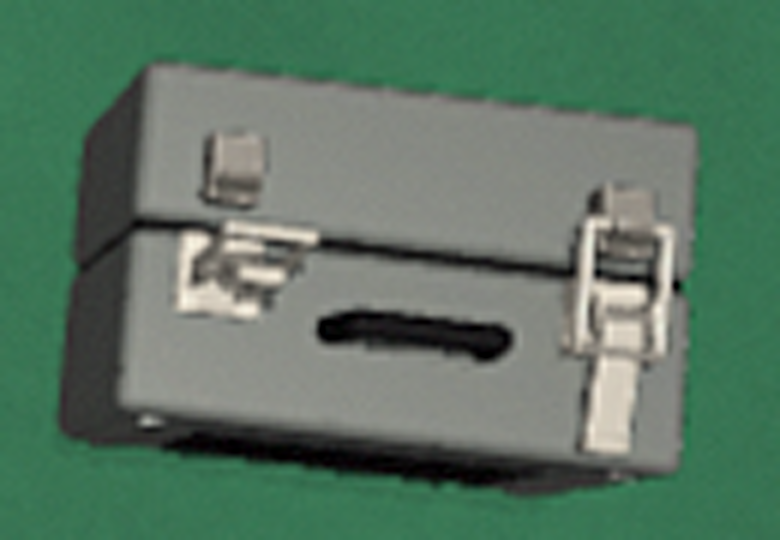

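View pics/scene0c.png

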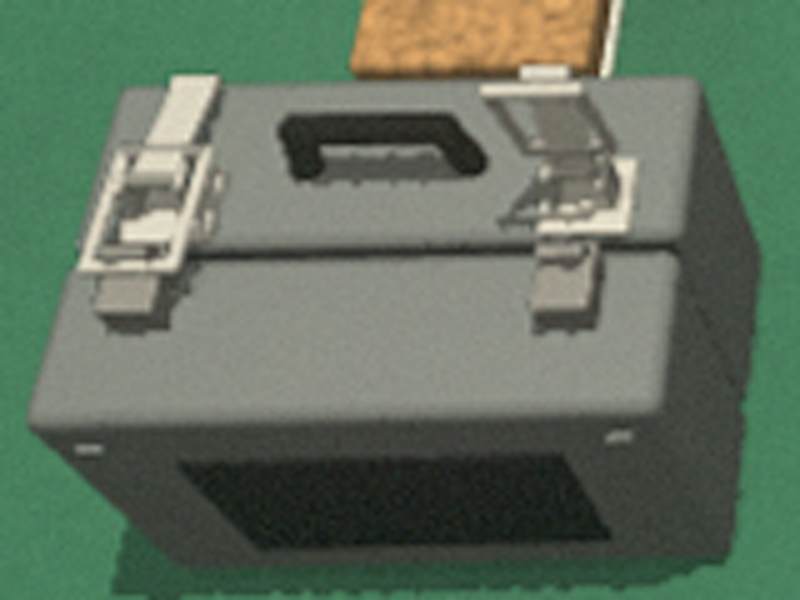

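```bash
cat > h.py <<'E'
import numpy as np
from bench import robot, eyes
from scipy.spatial.transform import Rotation as Ro
C={n:eyes.get_calibration(n) for n in ["scene","top"]}
def proj(c,X):
    X=np.atleast_2d(X); p=(c["R"]@X.T).T+c["t"]; q=(c["K"]@p.T).T; return q[:,:2]/q[:,2:]
def ray(c,px,z):
    d=c["R"].T@np.linalg.solve(c["K"],[px[0],px[1],1]); o=-c["R"].T@c["t"]
    return o+d*(z-o[2])/d[2]
def tri(obs):
    A=[];b=[]
    for c,px in obs:
        d=c["R"].T@np.linalg.solve(c["K"],[px[0],px[1],1]);d/=np.linalg.norm(d); o=-c["R"].T@c["t"]
        P=np.eye(3)-np.outer(d,d);A.append(P);b.append(P@o)
    A=np.vstack(A);b=np.hstack(b);x,r,_,_=np.linalg.lstsq(A,b,rcond=None);return x,np.sqrt(r)
E
python3 - <<'E'
from h import *
from scipy.optimize import least_squares
T=lambda u,v:(315+(u+.5)/6-.5,150+(v+.5)/6-.5)
S=lambda u,v:(15+(u+.5)/5-.5,185+(v+.5)/5-.5)
top=np.array([T(150,65),T(695,128),T(678,470),T(118,400)])
sc=np.array([S(665,412),S(35,425),S(125,88),S(695,78)])
loc=np.array([[.07,.11],[.07,-.11],[-.07,-.11],[-.07,.11]])
def pts(p):
    c,s=np.cos(p[2]),np.sin(p[2]); R=np.array([[c,-s],[s,c]])
    return np.c_[loc@R.T+p[:2],np.full(4,.15)]
f=lambda p,w=3:np.r_[((proj(C["top"],pts(p))-top).ravel() if w&1 else []),((proj(C["scene"],pts(p))-sc).ravel() if w&2 else [])]
for w in (1,2,3):
    r=least_squares(f,[.5,-.2,0],args=(w,));print(w,r.x,r.fun.round(1))
p=r.x
def tolocal(X):
    c,s=np.cos(p[2]),np.sin(p[2]);d=X[:2]-p[:2];return np.round([c*d[0]+s*d[1],-s*d[0]+c*d[1],X[2]],4)*1000
pairs={"handle -y end":(S(285,125),T(508,340)),"catch back top L":(S(595,310),T(208,150)),
"bar left(+y)":(S(582,92),T(222,228)),"bar right(-y)":(S(485,92),T(318,242))}
for k,(s,t) in pairs.items():
    X,e=tri([(C["scene"],s),(C["top"],t)]);print(k,X.round(4),e,tolocal(X))
# catch block top 4 corners z=.18
for u,v in [(215,135),(262,138),(258,203),(210,195)]:print("catch top",tolocal(ray(C["top"],T(u,v),.1775)))
for u,v in [(540,250),(597,250),(590,312),(537,310)]:print("catch sc",tolocal(ray(C["scene"],S(u,v),.1775)))
print("handle",[tolocal(ray(C["top"],T(u,v),.182)) for u,v in [(325,325),(505,340)]],[tolocal(ray(C["scene"],S(u,v),.182)) for u,v in [(285,125),(450,125)]])
E
```

```text
1 [ 0.52399963 -0.20420111 -0.14027347] [-1.  -1.6  1.4 -1.1  0.7  1.2 -1.1  1.4]
2 [ 0.52761758 -0.20448957 -0.1339553 ] [ 0.8  0.3 -2.6  1.1 -0.6 -0.8  2.7 -1.5]
3 [ 0.52606591 -0.2045863  -0.13641043] [-1.  -2.3  1.4 -2.2  0.9  0.1 -0.9  0.7  0.6 -0.4 -2.6  0.1 -0.4 -1.6
  2.7 -2.1]
handle -y end [ 0.4906 -0.2313  0.1773] [0.00087522] [-31.5 -31.3 177.3]
catch back top L [ 0.5697 -0.128   0.1535] [0.00089621] [ 32.9  81.8 153.5]
bar left(+y) [ 0.5276 -0.1146  0.2277] [0.00160526] [-10.7  89.4 227.7]
bar right(-y) [ 0.5219 -0.1478  0.2272] [0.00010913] [-11.8  55.7 227.2]
catch top [ 33.7  85.3 177.5]
catch top [ 34.6  67.4 177.5]
catch top [  9.5  66.9 177.5]
catch top [ 10.4  85.3 177.5]
catch sc [ 21.5  66.3 177.5]
catch sc [ 22.   85.9 177.5]
catch sc [ 45.8  86.6 177.5]
catch sc [ 44.6  68.5 177.5]
handle [array([-34.7,  39.4, 182. ]), array([-32.5, -28. , 182. ])] [array([-28.6, -29.8, 182. ]), array([-27.1,  28.7, 182. ])]
```

```bash
cat >> h.py <<'E'
P=np.array([0.526,-0.2045,-0.1365])
def toworld(l):
    c,s=np.cos(P[2]),np.sin(P[2]);return np.array([P[0]+c*l[0]-s*l[1],P[1]+s*l[0]+c*l[1],l[2]])
def tolocal(X):
    c,s=np.cos(P[2]),np.sin(P[2]);d=X[:2]-P[:2];return np.array([c*d[0]+s*d[1],-s*d[0]+c*d[1],X[2]])
def target_R():
    c,s=np.cos(P[2]),np.sin(P[2]);y=np.array([-s,c,0]);z=np.array([0,0,-1.]);x=np.cross(y,z);return np.c_[x,y,z]
def rel(Xw,R=None,o=None):
    o=o or robot.get_obs();R0=Ro.from_quat(o["tool_rot"]).as_matrix()
    R=target_R() if R is None else R
    return np.r_[Ro.from_matrix(R0.T@R).as_rotvec().round(3),(R0.T@(Xw-o["tcp_pos"])*100).round(2)]
E
python3 - <<'E'
from h import *
o=robot.get_obs();R0=Ro.from_quat(o["tool_rot"]).as_matrix();c=eyes.get_calibration("wrist")
print("cam in tool",R0.T@(-c["R"].T@c["t"]-o["tcp_pos"]), "R",(c["R"]@R0).round(2))
print(R0.round(2))
for l in [(-.07,.075,.36),(-.012,.073,.33)]:
    print(toworld(l),rel(toworld(l)))
E
```

```text
cam in tool [ 0.08436733 -0.00033517 -0.18049514] R [[ 0.    1.    0.  ]
 [-0.96  0.   -0.29]
 [-0.29  0.    0.96]]
[[-0.9   0.44 -0.  ]
 [ 0.44  0.9  -0.  ]
 [ 0.   -0.   -1.  ]]
[ 0.46685686 -0.12067227  0.36      ] [-1.000e-03 -0.000e+00 -3.180e-01 -4.724e+01 -4.781e+01 -1.546e+01]
[ 0.52404521 -0.1305461   0.33      ] [-1.000e-03 -0.000e+00 -3.180e-01 -5.282e+01 -4.618e+01 -1.247e+01]
```

step_arm(commands=[0,0,0,0,0,-8,-1,0,0,0,-3,-3,-15.5,-1,0,0,-0.32,-47.2,-47.8,-15.5,-1,0,0,-0.32,-47.2,-47.8,-15.5,-1,0,0,-0.32,-47.2,-47.8,-15.5,-1,0,0,-0.32,-47.2,-47.8,-15.5,-1,0,0,-0.32,-47.2,-47.8,-15.5,-1,0,0,-0.32,-47.2,-47.8,-15.5,-1,0,0,-0.32,-47.2,-47.8,-15.5,-1,0,0,-0.32,-47.2,-47.8,-15.5,-1,0,0,-0.32,-47.2,-47.8,-15.5,-1,0,0,-0.32,-47.2,-47.8,-15.5,-1,0,0,-0.32,-47.2,-47.8,-15.5,-1,0,0,-0.32,-47.2,-47.8,-15.5,-1,0,0,-0.32,-47.2,-47.8,-15.5,-1,0,0,-0.32,-47.2,-47.8,-15.5,-1,0,0,-0.32,-47.2,-47.8,-15.5,-1,0,0,-0.32,-47.2,-47.8,-15.5,-1,0,0,-0.32,-47.2,-47.8,-15.5,-1,0,0,-0.32,-47.2,-47.8,-15.5,-1], squeeze=20)

```text
time: 1.82
tcp_pos: [0.4669, -0.1219, 0.3596]
tool_rot: [0.069, 0.998, 0.0, -0.001]
wrist_force: [-0.4, 1.9, 1.1]
width: 0.0006
```

```bash
python3 - <<'E'
from h import *
import cv2,pickle
o=robot.get_obs();print(o["time"],o["tcp_pos"],o["tool_rot"],o["width"],o["qpos"],rel(toworld((-.07,.075,.36)),o=o))
c=eyes.get_calibration("wrist");pickle.dump(c,open("w1.pkl","wb"))
im=eyes.capture("wrist");cv2.imwrite("pics/w1.png",cv2.resize(im,None,fx=1.5,fy=1.5));cv2.imwrite("pics/w1raw.png",im)
E
```

```text
1.8167 [ 0.46690735 -0.12192314  0.35960585] [ 6.92567401e-02  9.97598458e-01  4.27598477e-04 -7.97995276e-04] 0.0006007651809605437 [-3.99978692e-01  8.43620421e-02  1.37764094e+00  2.92478213e-04
  1.68137685e+00 -1.83211850e+00] [ 0.001 -0.002 -0.002  0.02   0.12  -0.04 ]
```

View pics/w1.png

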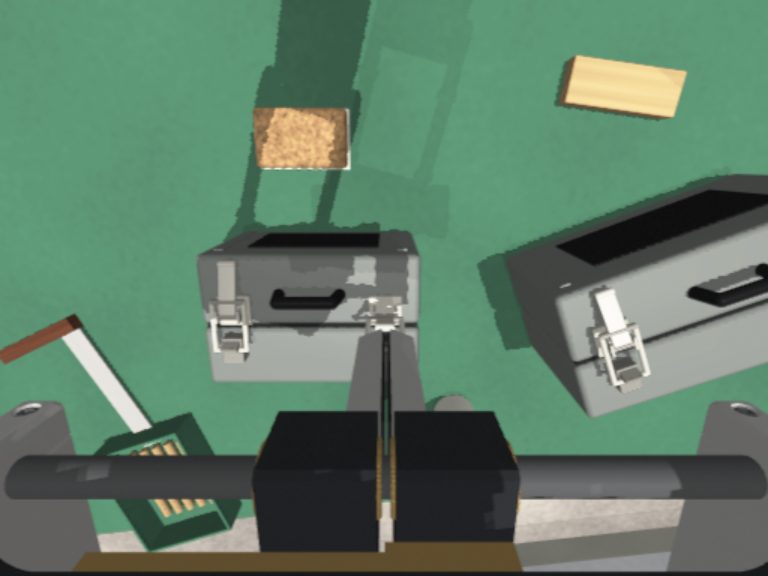

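```bash
python3 - <<'E'
import cv2
a=cv2.imread("pics/w1raw.png")[150:265,125:285];cv2.imwrite("pics/w1c.png",cv2.resize(a,None,fx=5,fy=5,interpolation=cv2.INTER_CUBIC))
E
```

```text
(no output)
```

View pics/w1c.png

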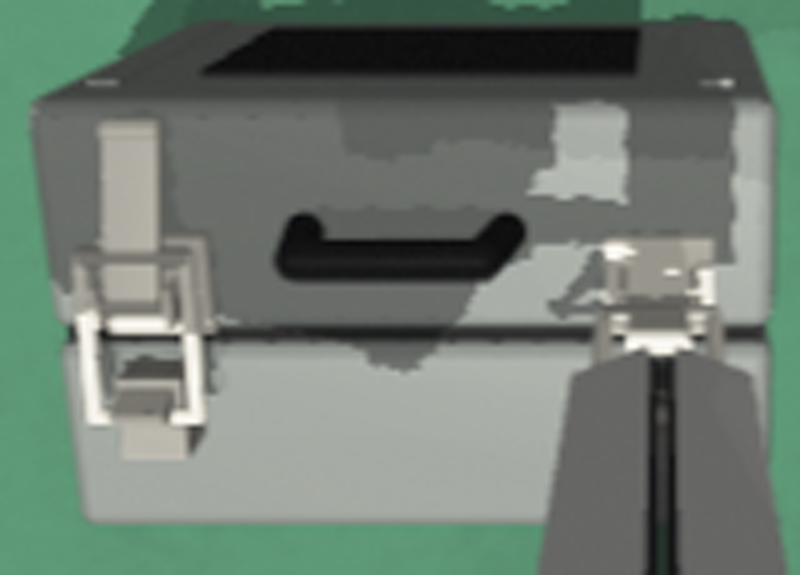

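step_arm(commands=[0,0,0,-3,-4,2,-1,0,0,0,-6,-5,4,-1,0,0,0,-6,-5,4,-1,0,0,0,-6,-5,4,-1,0,0,0,-6,-5,4,-1])

```text
time: 2.28
tcp_pos: [0.5187, -0.176, 0.3203]
tool_rot: [0.067, 0.998, 0.001, -0.001]
wrist_force: [-0.2, 1.1, -0.4]
width: 0.0009
```

```bash
python3 - <<'E'
from h import *
import cv2,pickle
o=robot.get_obs();print(o["time"],o["tcp_pos"],tolocal(o["tcp_pos"]))
c=eyes.get_calibration("wrist");pickle.dump(c,open("w2.pkl","wb"))
im=eyes.capture("wrist");cv2.imwrite("pics/w2.png",cv2.resize(im,None,fx=1.5,fy=1.5));cv2.imwrite("pics/w2raw.png",im)
E
```

```text
2.2833 [ 0.51873031 -0.17596853  0.32025497] [-0.01108453  0.02727684  0.32025497]
```

View pics/w2.png

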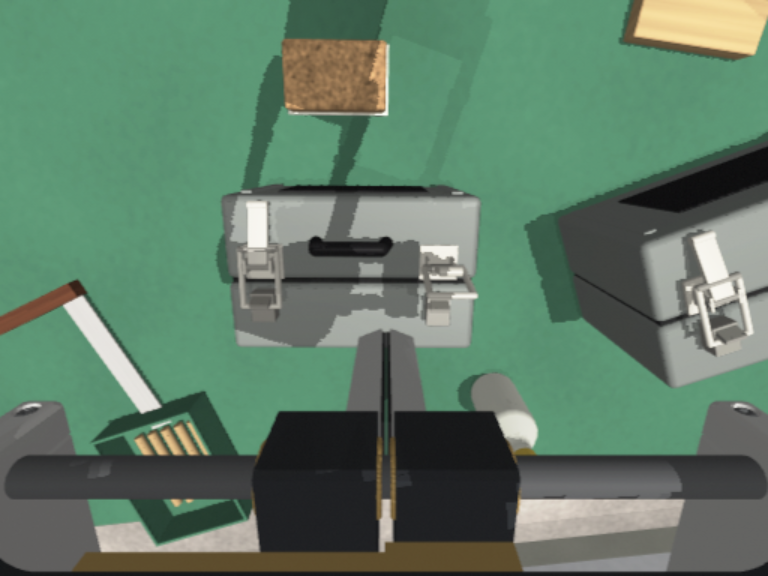

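```bash
python3 - <<'E'
import cv2
a=cv2.imread("pics/w2raw.png")
cv2.imwrite("pics/w2c.png",cv2.resize(a[115:240,140:325],None,fx=4,fy=4,interpolation=cv2.INTER_CUBIC))
cv2.imwrite("pics/w2d.png",cv2.resize(a[155:225,270:325],None,fx=8,fy=8,interpolation=cv2.INTER_CUBIC))
E
```

```text
(no output)
```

View pics/w2c.png

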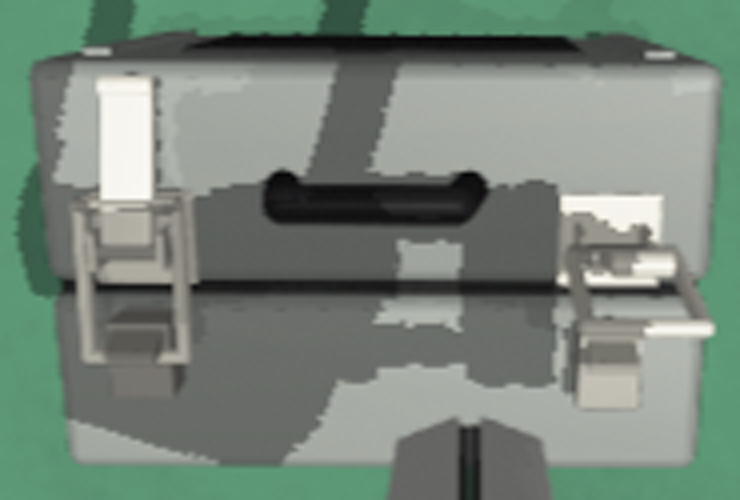

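View pics/w2d.png

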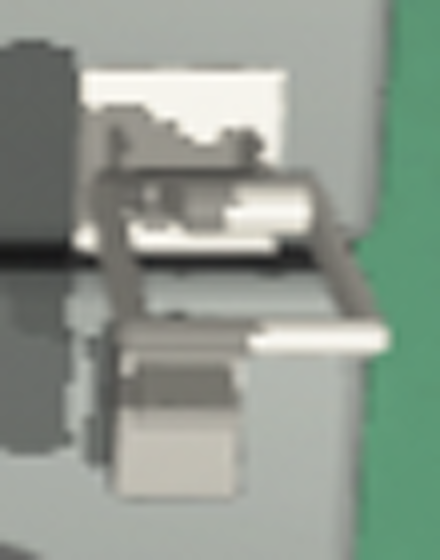

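```bash
cat > m.py <<'E'
from h import *
import pickle
from scipy.optimize import least_squares
W2=pickle.load(open("w2.pkl","rb"))
T=lambda u,v:(315+(u+.5)/6-.5,150+(v+.5)/6-.5)
S=lambda u,v:(15+(u+.5)/5-.5,185+(v+.5)/5-.5)
W=lambda u,v:(140+(u+.5)/4-.5,115+(v+.5)/4-.5)
D=lambda u,v:(270+(u+.5)/8-.5,155+(v+.5)/8-.5)
E
python3 - <<'E'
from m import *
loc=np.array([[.07,.11],[.07,-.11],[-.07,-.11],[-.07,.11]])
ob=[(C["top"],np.array([T(150,65),T(695,128),T(678,470),T(118,400)])),(C["scene"],np.array([S(665,412),S(35,425),S(125,88),S(695,78)])),(W2,np.array([W(690,462),W(75,462),W(40,65),W(712,70)]))]
def pts(p):
    c,s=np.cos(p[2]),np.sin(p[2]); R=np.array([[c,-s],[s,c]])
    return np.c_[loc@R.T+p[:2],np.full(4,.15)]
f=lambda p,o=ob:np.hstack([(proj(c,pts(p))-q).ravel() for c,q in o])
for o in (ob,[ob[2]]):
    r=least_squares(f,[.5,-.2,0],args=(o,));print(r.x,r.fun.round(1))
pl=[("bar+y",S(582,92),T(222,228),D(385,338)),("bar-y",S(485,92),T(318,242),D(120,335))]
for k,s,t,w in pl:
    X,e=tri([(C["scene"],s),(C["top"],t),(W2,w)]);print(k,X.round(4),e,tolocal(X))
    X,e=tri([(C["scene"],s),(C["top"],t)]);print(k,X.round(4),e,tolocal(X))
X,e=tri([(C["top"],T(237,135)),(W2,D(178,495))]);print("catch far top edge",tolocal(X),e)
X,e=tri([(C["scene"],S(565,290)),(W2,D(178,495))]);print("catch far top edge",tolocal(X),e)
X,e=tri([(C["scene"],S(565,290)),(W2,D(178,495)),(C["top"],T(237,135))]);print("catch far top edge",tolocal(X),e)
for z in(.17,.18):print([tolocal(ray(W2,D(*q),z)).round(4) for q in [(118,495),(238,495),(238,408),(122,362),(238,362)]])
E
```

```text
[ 0.52653363 -0.20583373 -0.13698937] [-0.5 -2.6  1.9 -2.4  1.5 -0.1 -0.4  0.5 -0.2 -0.  -3.4  0.4 -1.1 -1.3
  2.  -1.8  3.1  2.4 -1.2  1.8 -3.5 -1.8  4.9 -2.2]
[ 0.5270212  -0.20699763 -0.13720448] [ 2.3  2.8 -1.9  2.2 -4.3 -1.3  4.  -1.6]
bar+y [ 0.5291 -0.1142  0.2302] [0.00293506] [-0.00925887  0.08985251  0.23024327]
bar+y [ 0.5276 -0.1146  0.2277] [0.00160526] [-0.01060306  0.08930318  0.2276934 ]
bar-y [ 0.5237 -0.1475  0.2301] [0.00320587] [-0.01006009  0.05614593  0.23011923]
bar-y [ 0.5219 -0.1478  0.2272] [0.00010913] [-0.01175332  0.05563555  0.22722283]
catch far top edge [0.03877648 0.07354622 0.16601877] [0.00230074]
catch far top edge [0.03622594 0.07376181 0.17375338] [0.00307685]
catch far top edge [0.03610465 0.07443481 0.17305096] [0.00358099]
[array([0.0388, 0.0627, 0.17  ]), array([0.0387, 0.082 , 0.17  ]), array([0.0238, 0.0813, 0.17  ]), array([0.0162, 0.0626, 0.17  ]), array([0.0161, 0.0809, 0.17  ])]
[array([0.0347, 0.0616, 0.18  ]), array([0.0347, 0.0803, 0.18  ]), array([0.0202, 0.0796, 0.18  ]), array([0.0128, 0.0615, 0.18  ]), array([0.0127, 0.0793, 0.18  ])]
```

step_arm(commands=[0,0,0,3.4,2,0,-0.44,0,0,0,3.4,4.6,3,-0.44,0,0,0,3.4,4.6,6,-0.44,0,0,0,3.4,4.6,6,-0.44,0,0,0,3.4,4.6,6,-0.44,0,0,0,3.4,4.6,6,-0.44])

```text
time: 2.83
tcp_pos: [0.4926, -0.1278, 0.2628]
tool_rot: [0.067, 0.998, -0.001, 0.002]
wrist_force: [1.1, -0.6, 0.9]
width: 0.0261
```

```bash
python3 - <<'E'
from h import *
import cv2,pickle
o=robot.get_obs();print(o["time"],o["tcp_pos"],tolocal(o["tcp_pos"]),o["width"],rel(toworld((-.045,.073,.212)),o=o))
im=eyes.capture("wrist");cv2.imwrite("pics/w3.png",cv2.resize(im[60:360,100:420],None,fx=2.4,fy=2,interpolation=2)[:600])
E
```

```text
2.8333 [ 0.49260198 -0.12775125  0.26282459] [-0.04353106  0.07149017  0.26282459] 0.02605518498349497 [-1.00e-03  4.00e-03  2.00e-03  1.60e-01  1.60e-01  5.08e+00]
```

View pics/w3.png

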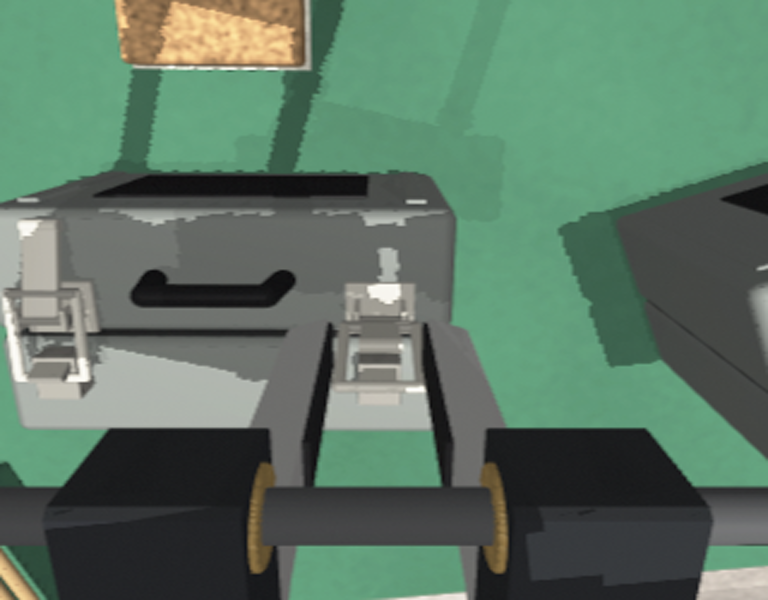

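```bash
python3 - <<'E'
from h import *
import cv2
im=eyes.capture("scene");cv2.imwrite("pics/s4.png",cv2.resize(im[175:305,15:175],None,fx=4.5,fy=4.5,interpolation=2))
E
```

```text
(no output)
```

View pics/s4.png

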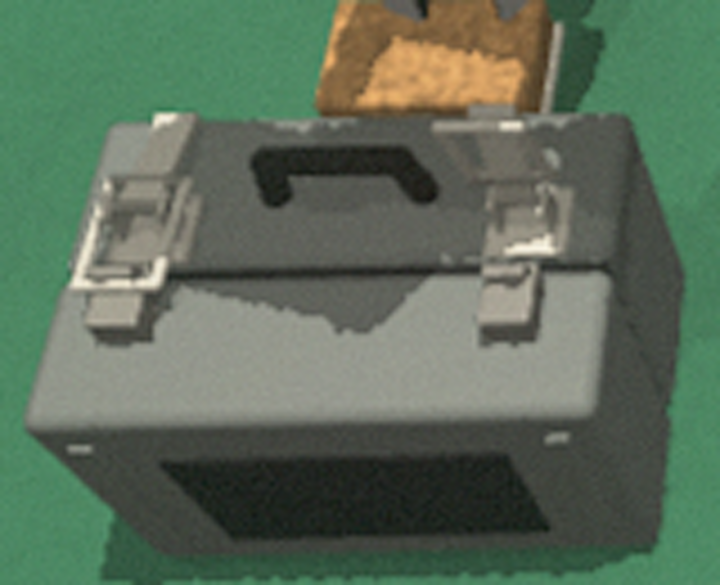

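```bash
python3 - <<'E'
from h import *
c=eyes.get_calibration("wrist")
for l in [(-.010,.0555,.230),(-.010,.0905,.230),(.03,.0555,.17),(.03,.09,.17)]:
    q=proj(c,toworld(l))[0];print(l,(q-[100,60])*[2.4,2])
E
```

```text
(-0.01, 0.0555, 0.23) [334.44719745 377.91377522]
(-0.01, 0.0905, 0.23) [431.60996846 378.15310143]
(0.03, 0.0555, 0.17) [343.92035542 388.69704028]
(0.03, 0.09, 0.17) [418.16557409 388.88075824]
```

step_arm(commands=[0,0,0,0.2,0.2,3,-0.44,0,0,0,0.2,0.2,5.1,-0.44,0,0,0,0.2,0.2,5.1,-0.44,0,0,0,-0.5,0.2,5.1,-0.44,0,0,0,-1,0.2,5.1,-0.44,0,0,0,-1.5,0.2,5.1,-0.44,0,0,0,-2,0.2,5.1,-0.44,0,0,0,-2,0.2,5.1,-0.44])

```text
time: 3.6
tcp_pos: [0.514, -0.1289, 0.2104]
tool_rot: [0.067, 0.998, -0.0, 0.001]
wrist_force: [-0.3, 0.3, 0.0]
width: 0.0261
```

```bash
python3 - <<'E'
from h import *
import cv2
o=robot.get_obs();print(o["time"],tolocal(o["tcp_pos"]),o["wrist_force"])
im=eyes.capture("scene");cv2.imwrite("pics/s5.png",cv2.resize(im[175:305,15:175],None,fx=4.5,fy=4.5,interpolation=2))
E
```

```text
3.6 [-0.02219851  0.07321638  0.21038745] [-0.33313625  0.26980052  0.04212023]
```

View pics/s5.png

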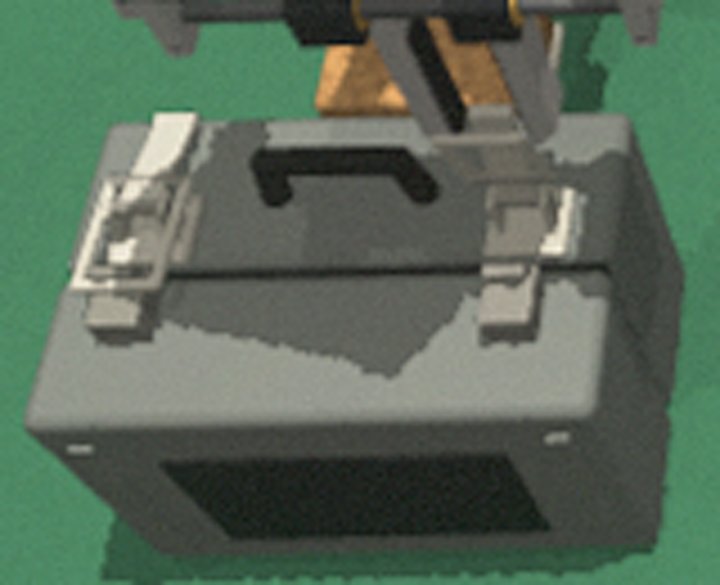

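step_arm(commands=[0,0,0,-0.4,0,0,-0.44,0,0,0,-0.8,0,0,-0.44,0,0,0,-1.2,0,0,-0.44,0,0,0,-1.6,0,0,-0.44,0,0,0,-2,0,0,-0.44,0,0,0,-2.3,0,0,-0.44,0,0,0,-2.3,0,0,-0.44,0,0,0,-2.3,0,0,-0.44])

```text
time: 4.32
tcp_pos: [0.5348, -0.1314, 0.2093]
tool_rot: [0.067, 0.998, 0.0, -0.0]
wrist_force: [-0.1, 0.6, -0.2]
width: 0.026
```

```bash
python3 - <<'E'
from h import *
import cv2
o=robot.get_obs();print(o["time"],tolocal(o["tcp_pos"]),o["wrist_force"])
im=eyes.capture("scene");cv2.imwrite("pics/s6.png",cv2.resize(im[175:305,15:175],None,fx=4.5,fy=4.5,interpolation=2))
E
```

```text
4.3167 [-0.0011889   0.07359805  0.20931235] [-0.09843101  0.55781116 -0.23932354]
```

View pics/s6.png

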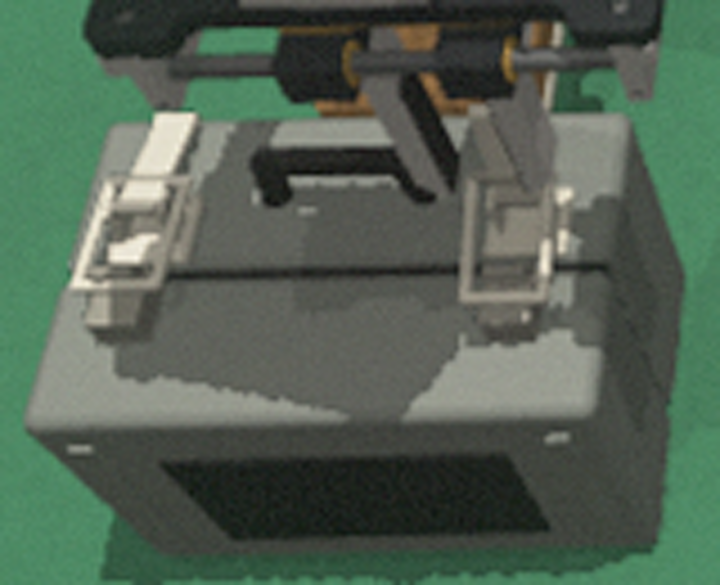

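step_arm(commands=[0,0,0,0,0,-3.5,-0.44,0,0,0,-0.7,0,-3.5,-1,0,0,0,-0.7,0,-3.5,-1,0,0,0,-0.7,0,-3.5,-1,0,0,0,-0.7,0,-3.5,-1,0,0,0,-0.7,0,-3.5,-1,0,0,0,-0.7,0,-3.5,-1])

```text
time: 4.95
tcp_pos: [0.5411, -0.1322, 0.2436]
tool_rot: [0.067, 0.998, 0.0, -0.001]
wrist_force: [-0.5, 0.4, 0.1]
width: 0.0003
```

```bash
python3 - <<'E'
from h import *
import cv2
o=robot.get_obs();print(o["time"],tolocal(o["tcp_pos"]),o["wrist_force"],o["width"])
im=eyes.capture("scene");cv2.imwrite("pics/s7.png",cv2.resize(im[175:305,15:175],None,fx=4.5,fy=4.5,interpolation=2))
im=eyes.capture("top");cv2.imwrite("pics/t7.png",cv2.resize(im[150:240,315:445],None,fx=6,fy=6,interpolation=2))
for p in [(3.5,39.8),(-9.8,35.9),(-21,27.6),(-28.7,16),(-31.6,6),(-40,0),(-42,-6)]:
    print(p,rel(toworld((-.014+p[0]/1000,.0735,.17+p[1]/1000)),o=o))
E
```

```text
4.95 [0.00508717 0.07369745 0.2436171 ] [-0.45868735  0.39742311  0.05405366] 0.00032878408062391996
(3.5, 39.8) [ 0.00e+00 -2.00e-03  2.00e-03  1.55e+00 -2.00e-02  3.38e+00]
(-9.8, 35.9) [ 0.00e+00 -2.00e-03  2.00e-03  2.88e+00 -2.00e-02  3.78e+00]
(-21, 27.6) [ 0.00e+00 -2.00e-03  2.00e-03  4.00e+00 -2.00e-02  4.61e+00]
(-28.7, 16) [ 0.00e+00 -2.00e-03  2.00e-03  4.77e+00 -1.00e-02  5.77e+00]
(-31.6, 6) [ 0.00e+00 -2.00e-03  2.00e-03  5.06e+00 -1.00e-02  6.77e+00]
(-40, 0) [ 0.00e+00 -2.00e-03  2.00e-03  5.90e+00 -1.00e-02  7.37e+00]
(-42, -6) [ 0.00e+00 -2.00e-03  2.00e-03  6.10e+00 -1.00e-02  7.97e+00]
```

View pics/s7.png

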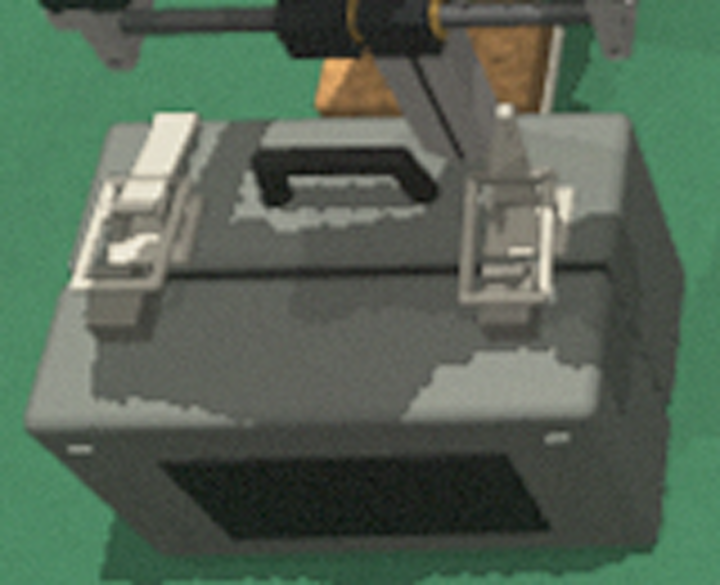

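View pics/t7.png

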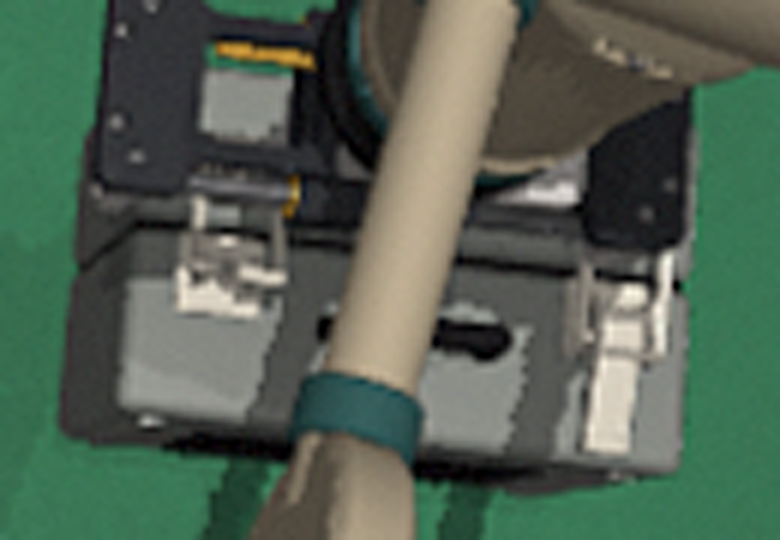

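```bash
python3 - <<'E'
from h import *
o=robot.get_obs()
f=lambda X:(proj(C["scene"],X)[0]-[15,175])*4.5
print(f(o["tcp_pos"]))
for y in(.065,.07,.075,.08):print(y,f(toworld((-.0225,y,.2195))),"pivot plate",f(toworld((-.014,y,.170))))
E
```

```text
[465.28614148 140.40757486]
0.065 [469.75857958 112.30166057] pivot plate [498.59078389 197.63807039]
0.07 [483.04601405 112.01989891] pivot plate [511.26194611 197.36021141]
0.075 [496.3304778  111.73820023] pivot plate [523.93040611 197.08241169]
0.08 [509.61197183 111.45656453] pivot plate [536.59616478 196.8046712 ]
```

step_arm(commands=[0,0,0,0.5,0,3.4,-1,0,0,0,1.2,0,3.4,-1,0,0,0,1.6,0,3.4,-1,0,0,0,2.2,0,3.55,-1,0,0,0,2.9,0,3.8,-1,0,0,0,3.5,0,4.2,-1,0,0,0,4,0,4.6,-1,0,0,0,4,0,4.6,-1])

```text
time: 5.72
tcp_pos: [0.5009, -0.1269, 0.1985]
tool_rot: [0.067, 0.998, -0.0, -0.0]
wrist_force: [0.1, 0.3, 1.1]
width: 0.0006
```

```bash
python3 - <<'E'
from h import *
import cv2
o=robot.get_obs();print(o["time"],tolocal(o["tcp_pos"]),o["wrist_force"],o["width"])
im=eyes.capture("scene");cv2.imwrite("pics/s8.png",cv2.resize(im[175:305,15:175],None,fx=4.5,fy=4.5,interpolation=2))
for p in [(-28.7,16),(-31.6,6),(-40,0),(-42,-6)]:
    print(p,rel(toworld((-.014+p[0]/1000,.0735,.17+p[1]/1000)),o=o))
E
```

```text
5.7167 [-0.03547705  0.07349755  0.19846926] [0.13519258 0.26151155 1.09778464] 0.0005533161599711569
(-28.7, 16) [-0.    -0.     0.002  0.72   0.     1.25 ]
(-31.6, 6) [-0.00e+00 -0.00e+00  2.00e-03  1.01e+00  0.00e+00  2.25e+00]
(-40, 0) [-0.00e+00 -0.00e+00  2.00e-03  1.85e+00  0.00e+00  2.85e+00]
(-42, -6) [-0.00e+00 -0.00e+00  2.00e-03  2.05e+00  0.00e+00  3.45e+00]
```

View pics/s8.png

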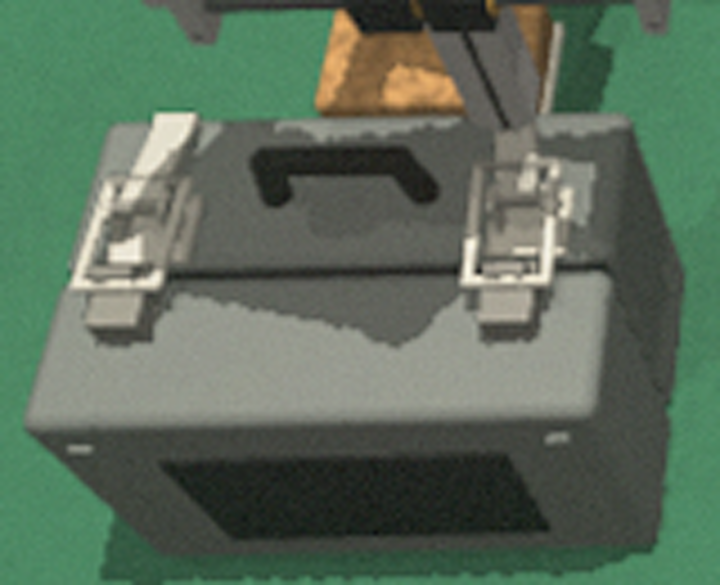

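step_arm(commands=[0,0,0,0.4,0,0.6,-1,0,0,0,0.7,0,1.2,-1,0,0,0,1,0,1.7,-1,0,0,0,1.2,0,2.2,-1,0,0,0,1.2,0,2.2,-1])

```text
time: 6.18
tcp_pos: [0.4887, -0.1249, 0.1749]
tool_rot: [0.067, 0.998, 0.001, -0.002]
wrist_force: [-1.0, -0.3, -0.2]
width: 0.0007
```

step_arm(commands=[0,0,0,0.3,0,0.3,-1,0,0,0,0.5,0,0.6,-1,0,0,0,0.6,0,0.9,-1,0,0,0,0.6,0,0.9,-1])

```text
time: 6.52
tcp_pos: [0.4831, -0.1242, 0.1666]
tool_rot: [0.067, 0.998, 0.0, -0.001]
wrist_force: [-0.0, -0.3, 0.3]
width: 0.0004
```

```bash
python3 - <<'E'
from h import *
import cv2
o=robot.get_obs();print(o["time"],tolocal(o["tcp_pos"]),o["wrist_force"],o["width"])
im=eyes.capture("scene");cv2.imwrite("pics/s9.png",cv2.resize(im[175:305,15:175],None,fx=4.5,fy=4.5,interpolation=2))
E
```

```text
6.5167 [-0.05341955  0.07371535  0.16656898] [-0.03038209 -0.29932534  0.26990736] 0.0004091843632508815
```

View pics/s9.png

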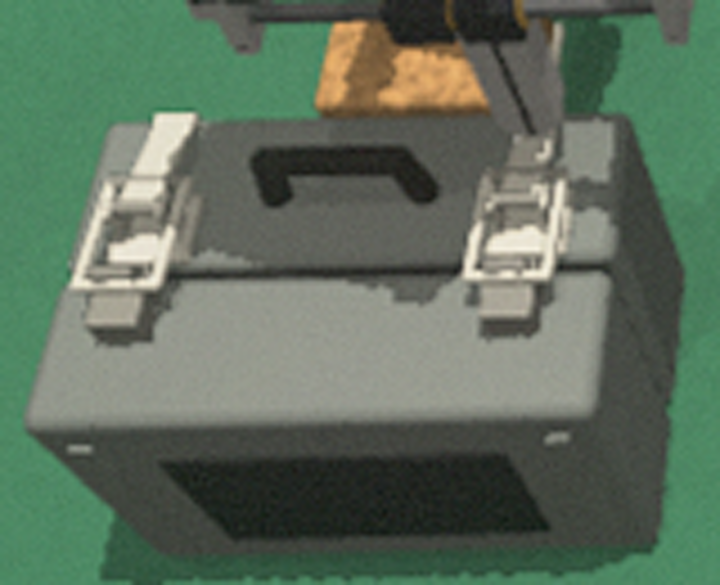

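step_arm(commands=[0,0,0,0,0,0.2,-1,0,0,0,0,0,0.4,-1,0,0,0,0,0,0.4,-1,0,0,0,0,0,0.4,-1])

```text
time: 6.9
tcp_pos: [0.4845, -0.1247, 0.1642]
tool_rot: [0.067, 0.998, -0.0, 0.0]
wrist_force: [-0.7, 0.0, 4.2]
width: 0.0007
```

step_arm(commands=[0,0,0,0,0,0.2,-1,0,0,0,0,0,0.4,-1,0,0,0,0,0,0.4,-1,0,0,0,0,0,0.4,-1])

```text
time: 7.23
tcp_pos: [0.4847, -0.1247, 0.1634]
tool_rot: [0.067, 0.998, -0.001, 0.002]
wrist_force: [-6.0, 2.7, 23.1]
width: 0.0006
```

step_arm(commands=[0,0,0,0,0,-4,-1,0,0,0,0,0,-8,-1,0,0,0,0,0,-12,-1,0,0,0,10,0,-16,-1,0,0,0,14,0,-18,-1,0,0,0,14,0,-18,-1,0,0,0,14,0,-18,-1])

```text
time: 7.82
tcp_pos: [0.3429, -0.1051, 0.3408]
tool_rot: [0.067, 0.998, -0.0, 0.0]
wrist_force: [0.5, 0.3, 0.2]
width: 0.0002
```

```bash
python3 - <<'E'
from h import *
import cv2
o=robot.get_obs();print(o["time"],tolocal(o["tcp_pos"]),o["wrist_force"],o["width"])
im=eyes.capture("scene");cv2.imwrite("pics/s10.png",cv2.resize(im[175:305,15:175],None,fx=4.5,fy=4.5,interpolation=2));cv2.imwrite("pics/s10f.png",im)
im=eyes.capture("wrist");cv2.imwrite("pics/w10.png",cv2.resize(im[60:340,80:400],None,fx=2.1,fy=2.1,interpolation=2))
E
```

```text
7.8167 [-0.19494591  0.07358351  0.34084289] [0.53004389 0.31378858 0.23340702] 0.0001609300713879208
```

View pics/s10.png

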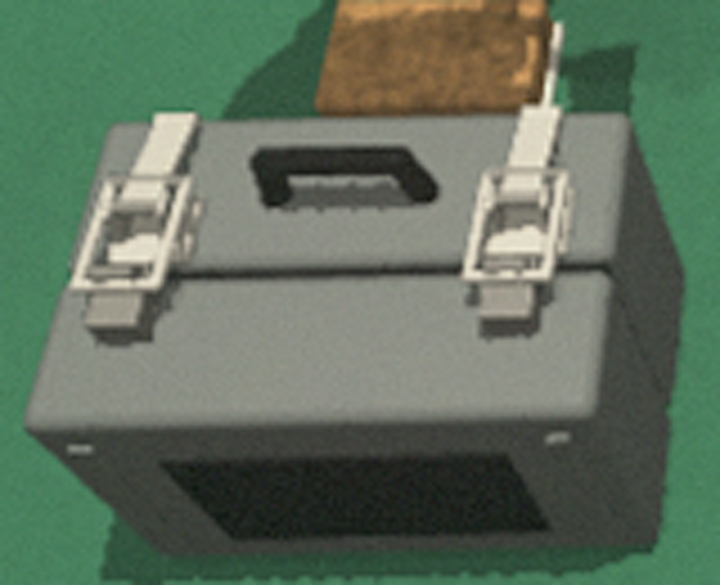

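View pics/w10.png

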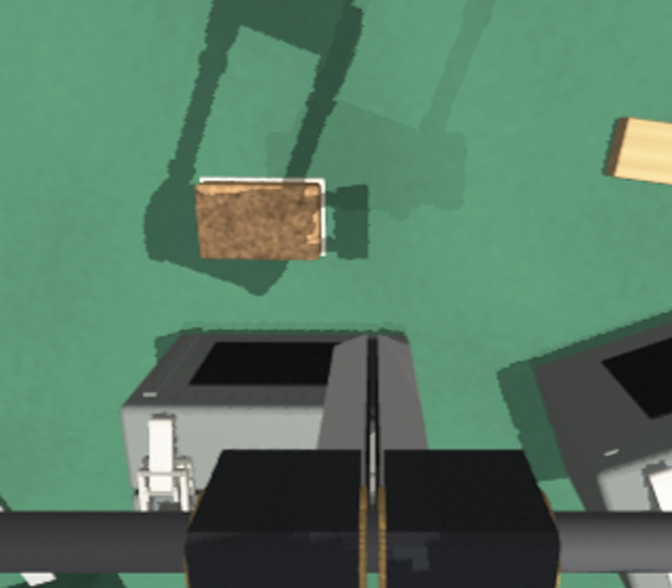

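View pics/s10f.png

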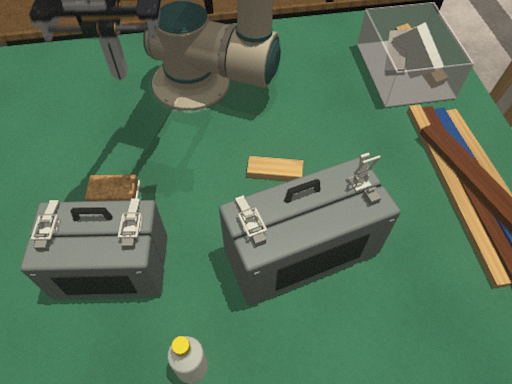

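The scene picture shows the small case's +y latch, at about (130, 220), flat and hooked just like the shut latch at (45, 222). The large case's open lever still stands upright at (365, 170). The arm is clear of everything.

```bash
python3 -c "
from bench import robot
print(robot.job_done())"
```

```text
the job is handed in; nothing more can be done
None
```

The smaller case is now latched, and I handed the job in at about 8 s of robot time. I swung the loop over with the two fingers either side of the lever, and it fell onto the catch. I then swung the lever over and down with the fingers shut.

- **Lever:** it reached its stop. The fingertip height there was 0.163 m, against about 0.164 m expected, and the wrist force rose to roughly 23 N when I pressed a little further. It stayed down after I moved the arm away.
- **Loop:** in the last scene picture, the latch looks the same as the shut latch beyond the handle, with the loop bar behind the catch tooth.
- **Larger case:** its lever is still up, and I did not touch that case.
- **Arm:** it is clear of everything, with about 0 N at the wrist.

**Disagreements and limits:**
- The bar position differed by about 3 mm between cameras.
- One wrist picture looked as if the loop had already fallen, but the scene camera showed it still upright.
- The last wrist picture did not help, because the fingers hid the latch.

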